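Stow the plaster mould in the mould chest

ROBOT

A 6-joint arm with a two-finger parallel gripper is mounted at the origin on the work surface. World frame = base frame: x ahead of the robot, y to its left, z up, the work surface at z = 0. Lengths are in m, angles in degrees, forces in N, time in s.
With the tool pointing down it reaches from about 0.4 to 0.825 m from the base axis. Payload 7 kg.
Tool frame: the origin (TCP) lies at the very end of the fingers, on their centre line; the grasp point (between the pads) lies 19 mm behind it; z points along the fingers, y is the line along which they close (so a half turn about z gives the same grasp; the last joint's range is limited). The gripper opens to 88 mm and grips with 3 to 60 N. Pads are 19 mm wide; open, the fingers measure 130 mm over their backs; the gripper's body (78 mm by 193 mm) begins 47 mm behind the grasp point.
Start: joints at [-60.155, 20.546, 0.682, 0, -70.136, -16.507], TCP at [0.156, -0.657, 0.191] pointing down, gripper open.
Joint ranges: [-176.03, 176.03], [-82.01, 121.73], [-58.28, 71.71], [-173.87, 95.51], [-174.79, -0.11], [-173.66, 173.66]. Speed limits (degrees/s): [136.94, 136.94, 172.46, 180, 180, 180].

INTERFACE

Orientations are given as [roll, pitch, yaw] about the fixed x, y, z axes, in that order (R = Rz(yaw) Ry(pitch) Rx(roll)).
In Python, from plant import get_state, capture, close_job, regions_of gives the robot as it stands.
- The arm moves only by the tool jog_arm, never from a script. Its argument "moves" is a list of rows, each a list of 3 entries, a list of its own where there are three numbers: the shift along the tool's x, y, z in cm, then the turn about the tool's z in degrees, then the finger opening in cm, from 0 to 8.76. A call has 1 to 12 rows; each row shifts and turns the commanded pose from where the row before left it, along the tool's axes as they then stand; what a row does not reach is not made up. A row lasts 1/8 s, in which the tool goes at most 62.5 mm and 10.7 degrees, less where a joint would pass 70% of its speed; a pose out of reach is approached as far as the arm can. A call is refused whole if a number of a shift passes 6.25 or a number of a turn 10.7, either way. A call with a gripper value outside its range is refused whole. The fingers move at their own pace and stop on an object; "newtons" is the grip in N (left out, the last holds). Time passes only in rows, so rows that do not move let the fingers close. It gives the time, the measured TCP pose, the force, the opening and the grip force at its end, in the units of the state.
- get_state(): the state, without advancing time (a new reading comes with each control period).
- capture(name): name is "scene" or "top" or "wrist"; returns a dict with "pixels" (480x640x3 uint8, blue, green, red), "mtx" (3x3 intrinsics, pixels), "k1" (the pictures are not rectified: a ray, as slopes to the right and down, at radius r is drawn at 1 + k1 r^2 times it, then the intrinsics apply), "world_from_camera" (4x4, takes a point from camera to world coordinates); the wrist camera has in their place "hand_eye" (4x4, takes a point from camera to tool coordinates, whose origin is the TCP and whose axes are the flange's). Camera axes: x right, y down, z forward; pixel columns grow to the right and rows downward; lengths in m; the calibration is good to about 2 mm. A picture is of the moment at which its call begins: read the wrist's pose just before it. There is no depth.
- close_job(): hands the job in; it is judged then, once.
Trained networks look in a picture, given as the dict that the camera call returned (one of the last four; its "shot" number tells which), for a name from the list of things; names that differ only in an ending like _2 or _b are one class to them, and where a whole thing is asked for, a point or a joint stands for the part that bears it (a point fixed in the world has none). Each returns a list of dicts, best first, with "confidence" (0 to 1); they miss things now and then, are a little off and sometimes report something else, mostly with a low value. They report only what shows in the picture. A call takes as long as a camera call. They do not tell look-alikes from the thing itself.
- regions_of(picture, thing): "pixels" (480x640 bool, what is visible of it) and "pixel" ([column, row] in pixels, amid what is visible of it).
The state is a dict: "time_s": time; "joints": joint angles; "qd": joint speeds; "joint_torque": joint torques, N m; "tcp_pos": TCP position; "eef_rot": TCP orientation; "contact_force": force on the tool from outside, world axes, zero at the start; "moment": the same for the moment, N m; "gripper_width": finger opening in m; "gripper_force": force on a finger pad.
Only numpy, scipy, OpenCV 4.12 (cv2) and the standard library are available. Lean on these libraries where they do the work, as an engineer would, in place of code of your own. Each camera call takes 0.05 s, during which the arm holds its last target. There are 200 camera calls.

TASK

Put the small plaster mould that was left on the closed lid of the wooden mould chest away inside the chest. First set it aside, right side up, on the square ware board; then lift the chest's lid until it rests open on its stop and let go; then take the mould again and lower it, right side up, onto the floor of the empty narrow slot along the front of the chest, its length along the slot. Plaster chips easily: set the mould down, never drop or tip it, and leave the jug, the tool pot, the banding wheel and the wooden rib where they are.

Things in the scene. Friction and masses are not known exactly. Their poses are not given: they have to be found in the camera images.
- mould_centre (a point): Centre of the plaster mould, a loose off-white block 66 (its x, length) x 42 (y, width) x 34 mm tall (z), 0.12 kg, with a small round hole drawn on top. It starts on the closed chest lid, its length roughly along the chest's x, one end only 5 to 11 mm behind the bar handle: no room for a finger there, so take it across its 42 mm width. Standing on a surface this point is 17 mm above it.
- chest: Wooden mould chest fixed to the bench, 180 (x) x 220 (y) x 70 mm tall, walls and floor 6 mm; origin under its centre, x from its front (robot's side) to its hinged back, z up. Inside, an empty narrow slot runs along the front; behind a divider as tall as the walls the rest is full of other moulds, none above the walls.
- slot (a point): Centre of the floor of the chest's empty front slot, 56 mm in front of the chest's centre and 6 mm above the bench; axes as the chest's. The slot is 56 mm wide (x) and 208 mm long (y); its walls rise 64 mm above this point. There is no room for fingers beside the mould's 42 mm width, plenty beyond its 66 mm length.
- lid_handle (a point): Middle of the lid's handle, a round steel bar 10 mm thick, 120 mm long, parallel to the chest's y, its axis 42 mm off the lid's outer face, on a post at each end. It moves with the lid. Lid shut: 122.5 mm above the bench, 30 mm behind the lid's front edge. The bar can turn between the fingers.
- lid_hinge (a point): Middle of the lid's hinge line, which runs along the chest's y at the top of its back wall. With the lid shut the handle point lies 150 mm in front of this point (chest -x) and 52 mm above it.
- lid (a joint): Lid angle in rad: 0 shut, growing as it opens up and back, 1.75 on its stop, a little past upright. Wood, 180 x 220 x 10 mm, about 0.3 kg, top face 80.5 mm above the bench when shut. The hinge is loose: let go before about 1.3 it falls shut; past about 1.6 it falls back on its stop and stays there.
- board: Ware board: a plain wooden square 180 x 180 mm, 12 mm thick, fixed on the bench; origin at the centre of its underside.
- jug: Bystander: white jug, 105 mm tall, 84 mm across, with a handle; origin under its centre.
- toolpot: Bystander: terracotta pot, 72 mm across, 90 mm tall, with wooden tools standing up to 175 mm; origin under its centre.
- wheel: Bystander: banding wheel, a round grey stone-like top on a steel foot, 190 mm across, 76 mm tall; origin under its centre.
- rib: Bystander: flat dark wooden rib, 50 x 90 x 8 mm, lying on the bench; origin at the centre of its underside.
Mind the look-alikes: they are no part of the job. Of the things that look like the part that bears mould_centre, the middle-sized one is meant.

How it is judged:
By the outcome, as a careful person would: the job done as asked, in the order asked, and still so for the second after the job is handed in, with the robot touching nothing.
It also fails if it takes over 72 s, if anything falls off the work surface, if the arm or the gripper's body presses on something with over 40 N, if the wrist force passes 120 N, or if a joint passes its speed limit or range.

## Working session

There is one attempt and no reset: what is moved stays moved. The work goes in short steps, Python scripts to look and compute and a tool call to move; the robot and the scene stay as the last step left them, time stands still between calls to the robot, and variables do not carry over. Pictures are saved under pics/ and viewed, at most 10 in all, crops included, and the job is handed in when it is done.

Besides the shell and the picture viewer there is one more tool, called after "Emit:" as name(argument=value, ...) on one line, values as JSON. jog_arm: Moves the arm, as the interface text tells. Its arguments: {"type":"object","properties":{"moves":{"type":"array"},"newtons":{"type":"number"}},"required":["moves"]}

```bash
ls; mkdir -p pics
cat > h.py <<'E'
import numpy as np, cv2
from plant import get_state, capture, close_job, regions_of
from scipy.spatial.transform import Rotation as R
def T(s):
    M=np.eye(4); M[:3,:3]=R.from_euler('xyz',s['eef_rot'],degrees=True).as_matrix(); M[:3,3]=s['tcp_pos']; return M
def shot(n):
    s=get_state(); c=capture(n)
    c['W']=T(s)@np.array(c['hand_eye']) if n=='wrist' else np.array(c['world_from_camera']); return c
def ray(c,px):
    K=np.array(c['mtx']); p=np.array(px,float).reshape(-1,2)
    d=np.stack([(p[:,0]-K[0,2])/K[0,0],(p[:,1]-K[1,2])/K[1,1]],1); u=d.copy()
    for _ in range(20): u=d/(1+c['k1']*(u**2).sum(1,keepdims=True))
    return c['W'][:3,3], np.c_[u,np.ones(len(u))]@c['W'][:3,:3].T
def onz(c,px,z):
    o,d=ray(c,px); return o+d*((z-o[2])/d[:,2])[:,None]
def proj(c,P):
    P=np.array(P,float).reshape(-1,3); q=(P-c['W'][:3,3])@c['W'][:3,:3]; u=q[:,:2]/q[:,2:]
    u=u*(1+c['k1']*(u**2).sum(1,keepdims=True)); K=np.array(c['mtx']); return np.c_[u[:,0]*K[0,0]+K[0,2],u[:,1]*K[1,1]+K[1,2]]
E
python3 - <<'E'
from h import *
s=get_state(); print({k:s[k] for k in('tcp_pos','eef_rot','gripper_width')})
H={'mould_centre':.097,'chest':.08,'lid':.08,'lid_handle':.122,'board':.012,'jug':.1,'toolpot':.09,'wheel':.076,'rib':.008}
for n in('top','scene'):
    c=shot(n); cv2.imwrite(f'pics/{n}0.png',c['pixels']); print(n,c['W'][:3,3])
    for t,z in H.items():
        for r in regions_of(c,t):
            m=r['pixels'].astype(np.uint8)
            print(t,round(r['confidence'],2),np.round(r['pixel']),m.sum(),onz(c,r['pixel'],z)[0].round(3), cv2.minAreaRect(cv2.findNonZero(m)) if n=='top' and m.sum() else '')
E
```

```text
pics
{'tcp_pos': array([ 0.15556611, -0.65625273,  0.19024596]), 'eef_rot': array([ 1.79905994e+02, -9.09829706e-03, -1.66667581e+02]), 'gripper_width': 0.08760828894853825}
top [ 0.38578721 -0.00431368  1.37540677]
mould_centre 0.95 [232. 238.] 536 [0.506 0.194 0.097] ((231.30003356933594, 237.9000244140625), (28.652023315429688, 19.225383758544922), 82.87498474121094)
mould_centre 0.9 [233. 329.] 999 [0.293 0.179 0.097] ((233.00677490234375, 326.36431884765625), (38.13804626464844, 26.61577606201172), 32.61924362182617)
chest 0.78 [240. 229.] 6445 [0.532 0.176 0.08 ] ((232.87588500976562, 232.81951904296875), (77.9225082397461, 92.92933654785156), 82.78573608398438)
lid 0.96 [240. 234.] 6086 [0.52  0.177 0.08 ] ((232.36683654785156, 232.7510986328125), (74.14384460449219, 92.77892303466797), 82.40535736083984)
lid 0.53 [495. 289.] 994 [ 0.405 -0.441  0.08 ] ((499.0, 293.0), (46.0, 28.0), 0.0)
lid_handle 0.63 [242. 229.] 6132 [0.525 0.167 0.122] ((232.61587524414062, 232.73764038085938), (74.17073059082031, 91.91914367675781), 82.4505844116211)
board 0.8 [370. 231.] 4814 [ 0.544 -0.
[... 705 characters left out ...]
scene [1.33420588 0.28420429 0.80344614]
mould_centre 0.8 [424. 209.] 893 [0.387 0.201 0.097] 
mould_centre 0.62 [410. 242.] 650 [0.509 0.194 0.097] 
mould_centre 0.58 [482. 237.] 356 [0.447 0.338 0.097] 
chest 0.75 [410. 268.] 8557 [0.571 0.207 0.08 ] 
lid 0.72 [410. 256.] 6004 [0.536 0.2   0.08 ] 
lid_handle 0.73 [412. 256.] 5850 [0.581 0.209 0.122] 
board 0.58 [260. 256.] 4082 [ 0.568 -0.136  0.012] 
jug 0.77 [533. 291.] 2534 [0.58  0.445 0.1  ] 
toolpot 0.77 [180. 180.] 1217 [ 0.444 -0.406  0.09 ] 
wheel 0.6 [120. 234.] 4339 [ 0.661 -0.433  0.076] 
wheel 0.34 [413. 259.] 5814 [0.537 0.209 0.076] 
wheel 0.16 [293. 329.] 911 [0.791 0.035 0.076] 
rib 0.92 [288. 329.] 916 [0.744 0.003 0.008]
```

Run:
```python
import cv2
a=cv2.imread('pics/top0.png')[130:370,80:560]
cv2.imwrite('pics/top1.png',cv2.resize(a[:, :320],None,fx=2.5,fy=2.5,interpolation=cv2.INTER_CUBIC))
```

```text
(no output)
```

View pics/top1.png

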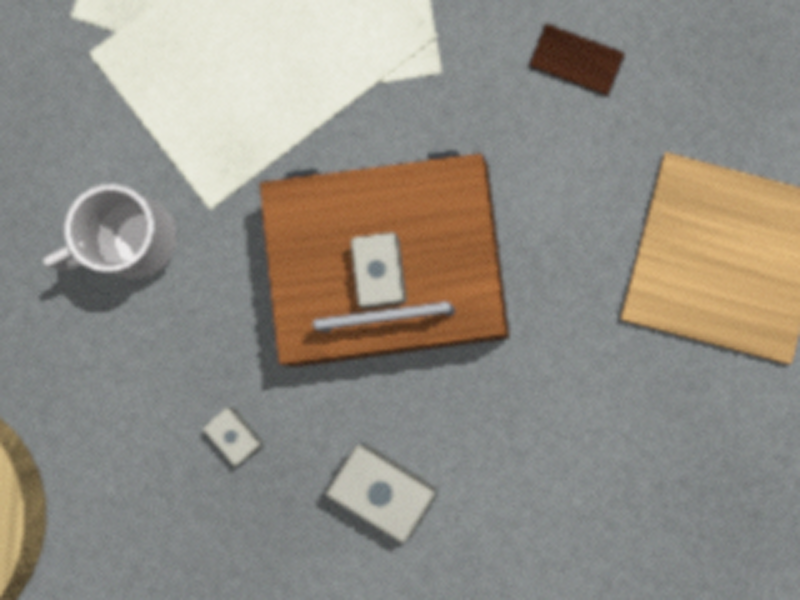

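View pics/scene0.png

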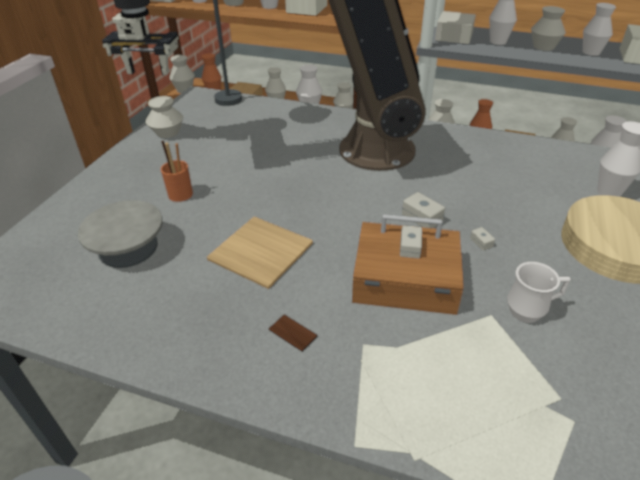

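The top view shows the mould on the lid (crop 377,270), the handle bar from (315,325) to (450,308), and two look-alikes on the bench, one smaller and one larger. The scene view agrees with this. The arm is clear of everything.

Run:
```python
from h import *
c=shot('top')
f=lambda P:np.array(P)/2.5+[80,130]
def ang(a,b): d=b-a; return np.degrees(np.arctan2(d[1],d[0]))
L=onz(c,f([(262,182),(485,155),(507,337),(282,362)]),.0805);print('lid',L.mean(0),ang(L[2],L[1]),ang(L[3],L[0]),ang(L[1],L[0])-90,ang(L[2],L[3])-90,np.linalg.norm(L[0]-L[1]),np.linalg.norm(L[1]-L[2]))
B=onz(c,f([(319,325),(447,309)]),.1225);print('bar',B.mean(0),ang(B[1],B[0])-90,np.linalg.norm(B[0]-B[1]))
M=onz(c,f([(352,236),(397,233),(403,301),(358,306)]),.1145);print('mould',M.mean(0),ang(M[2],M[1]),ang(M[3],M[0]))
for r in regions_of(c,'board')[:1]:
    b=cv2.boxPoints(cv2.minAreaRect(cv2.findNonZero(r['pixels'].astype(np.uint8))));b=onz(c,b,.012);print('board',b.mean(0),ang(b[0],b[1]))
```

```text
lid [0.51952882 0.19157813 0.0805    ] 8.963048900012298 9.460363844255507 8.793340186695332 8.02094795356085 0.21909425159170612 0.1799041529769506
bar [0.45995865 0.18371559 0.1225    ] 8.846487568229009 0.12024691960030355
mould [0.50574908 0.19231916 0.1145    ] 7.588341481527861 7.657760980594841
board [ 0.5386079  -0.14949352  0.012     ] -13.17792100544284
```

Emit:
jog_arm(moves=[[[0,0,-5],0,8.5],[[-4.5,3,-3],0,8.5],[[-4.5,4.3,0],0,8.5],[[-4.5,4.3,0],0,8.5]])

```text
time_s: 1.6
tcp_pos: [0.2611, -0.5115, 0.2715]
eef_rot: [-180.0, 0.0, -166.7]
contact_force: [1.4, -1.3, -0.9]
gripper_width: 0.085
gripper_force: 0.0
```

Emit:
jog_arm(moves=[[[-3.3,5.2,0],0,7.5],[[-3.3,5.2,0],0,7.5],[[-3.3,5.2,0],0,7.5],[[-3.3,5.2,0],0,7.5],[[-3.3,5.2,0],0,7.5],[[-3.3,5.2,0],0,7.5],[[-3.3,5.2,0],0,7.5],[[-3.3,5.2,0],0,7.5],[[-3.3,5.2,0],0,7.5],[[-3.3,5.2,0],0,7.5],[[-3.3,5.2,0],0,7.5],[[-3.3,5.2,0],0,7.5]])

```text
time_s: 3.1
tcp_pos: [0.502, 0.1879, 0.2716]
eef_rot: [180.0, 0.1, -166.6]
contact_force: [1.5, 0.3, 1.7]
gripper_width: 0.0749
gripper_force: 0.0
```

Emit:
jog_arm(moves=[[[0,0,0],5.7,7.5],[[0,0,0],0,7.5]])

```text
time_s: 3.35
tcp_pos: [0.5015, 0.1863, 0.2708]
eef_rot: [-180.0, -0.0, -172.3]
contact_force: [0.7, -0.1, 0.5]
gripper_width: 0.0753
gripper_force: 0.0
```

```bash
cat >> h.py <<'E'
def ang(a,b): d=b-a; return np.degrees(np.arctan2(d[1],d[0]))
def rect(c,m,z):
    b=onz(c,cv2.boxPoints(cv2.minAreaRect(cv2.findNonZero(m.astype(np.uint8)))),z)
    e=[b[1]-b[0],b[2]-b[1]]; l=[np.linalg.norm(x) for x in e]; k=int(np.argmax(l))
    return b.mean(0).round(4), np.round(l,4), round(np.degrees(np.arctan2(e[k][1],e[k][0])),1)
def totool(s,p): return (R.from_euler('xyz',s['eef_rot'],degrees=True).inv().apply(np.array(p)-s['tcp_pos'])*100).round(2)
E
python3 - <<'E'
from h import *
s=get_state(); print(s['tcp_pos'],s['eef_rot'])
c=shot('wrist'); cv2.imwrite('pics/w1.png',c['pixels'])
for t,z in(('mould_centre',.1145),('lid',.0805)):
  for r in regions_of(c,t):
    p=rect(c,r['pixels'],z); print(t,r['confidence'],r['pixel'],p,totool(s,p[0]))
E
```

```text
[0.50154804 0.18629888 0.27077303] [-1.79972916e+02 -4.09980828e-02 -1.72273617e+02]
mould_centre 0.72 [364.4, 16.4] (array([0.3405, 0.1906, 0.1145]), array([0.0877, 0.0454]), np.float64(97.8)) [15.89  2.6  15.64]
mould_centre 0.64 [336.1, 213.5] (array([0.5046, 0.1934, 0.1145]), array([0.0421, 0.07  ]), np.float64(9.0)) [-0.41  0.67 15.63]
mould_centre 0.61 [310.1, 218.8] (array([0.5131, 0.1929, 0.1145]), array([0.1976, 0.1628]), np.float64(99.5)) [-1.24  0.51 15.63]
mould_centre 0.6 [479.0, 79.1] (array([0.3638, 0.3065, 0.1145]), array([0.032 , 0.0425]), np.float64(44.8)) [12.02 13.77 15.63]
lid 0.6 [309.4, 212.3] (array([0.5201, 0.195 , 0.0805]), array([0.2184, 0.1793]), np.float64(99.3)) [-1.97  0.62 19.03]
```

View pics/w1.png

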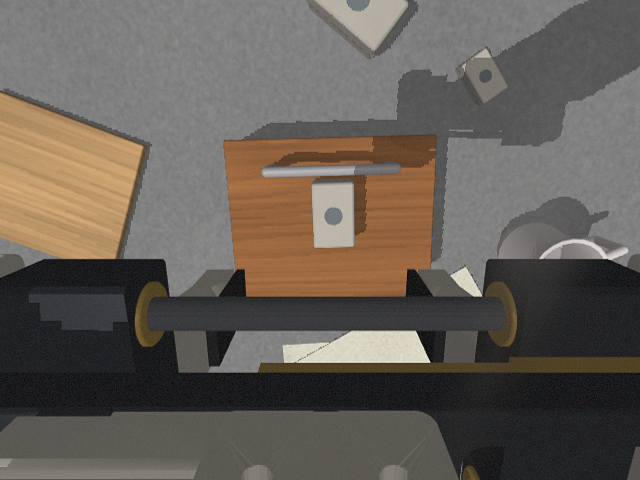

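The wrist view shows the mould at (333,214), almost square to the tool. The bar runs from (265,172) to (398,168), clear of the fingers. Next I lower and grip.

Emit:
jog_arm(moves=[[[-0.35,0.65,3],0,7.5],[[0,0,5],0,7.5],[[0,0,5],0,7.5],[[0,0,3.5],0,7.5],[[0,0,2],0,7.5],[[0,0,0],0,7.5],[[0,0,0],0,3.5],[[0,0,0],0,3.5],[[0,0,0],0,3.5],[[0,0,0],0,3.5]], newtons=15)

```text
time_s: 4.75
tcp_pos: [0.5044, 0.1928, 0.0866]
eef_rot: [180.0, 0.0, -172.4]
contact_force: [0.2, -0.8, 0.2]
gripper_width: 0.0404
gripper_force: 0.0
```

Emit:
jog_arm(moves=[[[0,0,0],0,3.5],[[0,0,0],0,3.5]], newtons=15)

```text
time_s: 5.0
tcp_pos: [0.5043, 0.1927, 0.0862]
eef_rot: [-180.0, -0.0, -172.4]
contact_force: [0.8, 0.0, 0.4]
gripper_width: 0.0353
gripper_force: 0.0
```

Run:
```python
from h import *
c=shot('wrist'); cv2.imwrite('pics/w2.png',c['pixels'])
```

```text
(no output)
```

View pics/w2.png

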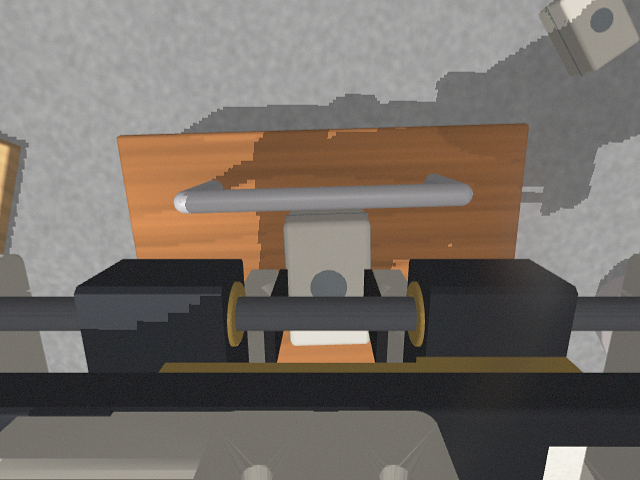

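The wrist view shows the mould between the fingers, with its top spanning columns 287–370 and apparently not yet touched. The reported 35 mm opening doesn't fit a 42 mm width, so I'll measure the mould and the fingers.

Run:
```python
from h import *
c=shot('wrist'); s=get_state(); print(s['gripper_width'],s['gripper_force'],s['tcp_pos'])
print(c['W'][:3,3], c['W'][:3,2])
for z in (.1145,.13): print(onz(c,[(285,222),(370,220),(370,340),(291,343)],z).round(4))
P=onz(c,[(285,222),(370,220),(370,340),(291,343)],.1145);print([np.linalg.norm(P[i]-P[i-1]).round(4) for i in range(4)])
B=onz(c,[(182,203),(470,194)],.1225);print('bar',B.mean(0),np.linalg.norm(B[1]-B[0]),ang(B[0],B[1]))
# project grasp point pads at widths
M=T(s)
for w in (.0353,.042,.05):
  print(w,[proj(c,(M@[x,sy*w/2,-.019,1])[:3]).round(0).tolist() for sy in(-1,1) for x in (.0095,)])
t=shot('top')
for r in regions_of(t,'mould_centre'): print(r['confidence'],r['pixel'],rect(t,r['pixels'],.034))
```

```text
0.03516017979339825 0.0 [0.50421948 0.1926636  0.08612566]
[0.43697349 0.18301536 0.27920008] [ 0.25164926  0.03366474 -0.96723282]
[[0.477  0.1694 0.1145]
 [0.4708 0.2084 0.1145]
 [0.5324 0.2187 0.1145]
 [0.5395 0.1791 0.1145]]
[[0.4732 0.1706 0.13  ]
 [0.4676 0.206  0.13  ]
 [0.5234 0.2154 0.13  ]
 [0.5299 0.1795 0.13  ]]
[np.float64(0.0633), np.float64(0.0395), np.float64(0.0625), np.float64(0.0402)]
bar [0.46226569 0.18638783 0.1225    ] 0.1254486968902001 99.53109733828464
0.0353 [[[292.0, 258.0]], [[362.0, 258.0]]]
0.042 [[[285.0, 258.0]], [[368.0, 258.0]]]
0.05 [[[277.0, 258.0]], [[376.0, 258.0]]]
0.66 [175.8, 302.2] (array([0.3435, 0.3395, 0.034 ]), array([0.0342, 0.0513]), np.float64(-132.4))
0.55 [233.5, 326.4] (array([0.2936, 0.19  , 0.034 ]), array([0.0626, 0.0952]), np.float64(-120.1))
0.43 [228.2, 249.2] (array([0.482 , 0.2072, 0.034 ]), array([0.0275, 0.0101]), np.float64(-88.3))
```

Emit:
jog_arm(moves=[[[0,0,0],0,2.8],[[0,0,0],0,2.8]], newtons=12)

```text
time_s: 5.45
tcp_pos: [0.5043, 0.1926, 0.0861]
eef_rot: [-180.0, -0.0, -172.4]
contact_force: [1.1, -0.9, 0.3]
gripper_width: 0.0285
gripper_force: 0.0
```

Run:
```python
from h import *
c=shot('wrist'); a=cv2.resize(c['pixels'][180:380,200:460],None,fx=3,fy=3)
b=cv2.imread('pics/w2.png')[180:380,200:460]
d=shot('scene'); e=cv2.resize(d['pixels'][150:350,300:500],None,fx=2,fy=2)
cv2.imwrite('pics/w3.png',np.hstack([cv2.resize(a,(390,300)),cv2.resize(e,(400,300))]))
print(regions_of(c,'mould_centre')[0]['pixel'])
```

```text
[584.7, 29.9]
```

View pics/w3.png

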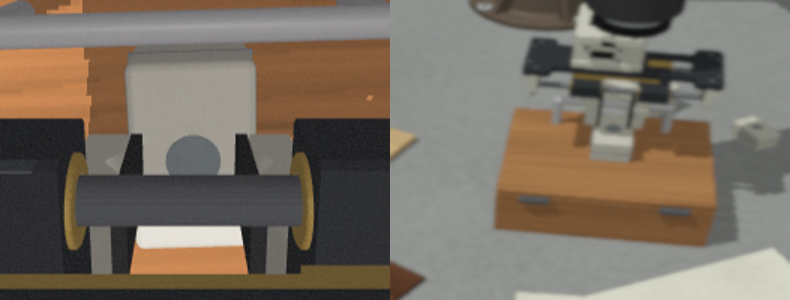

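Run:
```python
from h import *
c=shot('wrist'); s=get_state(); M=T(s)
for z in (0,-.01,-.019,-.03,-.04):
  print(z,[proj(c,(M@[x,sy*.0285/2,z,1])[:3]).round(0)[0].tolist() for x in (.0095,-.0095) for sy in(-1,1)])
d=shot('scene'); print(proj(d,[s['tcp_pos'],s['tcp_pos']+np.array([0,0,.019])]), proj(d,[[.505,.193,.1145],[.505,.193,.0805]]))
cv2.imwrite('pics/s3.png',cv2.resize(d['pixels'][190:290,350:480],None,fx=6,fy=6,interpolation=cv2.INTER_CUBIC))
f=lambda P:np.array(P)/2.5+[80,130]
t=shot('top')
for z in(.1145,.10):
  P=onz(t,f([(352,236),(397,233),(403,301),(358,306)]),z);print([np.linalg.norm(P[i]-P[i-1]).round(4) for i in range(4)])
```

```text
0 [[301.0, 247.0], [352.0, 247.0], [301.0, 279.0], [352.0, 279.0]]
-0.01 [[300.0, 252.0], [354.0, 252.0], [300.0, 286.0], [353.0, 286.0]]
-0.019 [[298.0, 258.0], [355.0, 258.0], [299.0, 292.0], [354.0, 293.0]]
-0.03 [[297.0, 265.0], [357.0, 265.0], [298.0, 302.0], [356.0, 302.0]]
-0.04 [[295.0, 273.0], [359.0, 273.0], [296.0, 311.0], [358.0, 311.0]]
[[409.45911131 244.0342838 ]
 [410.3616143  237.30555452]] [[410.91062648 234.195838  ]
 [409.28918205 246.26591373]]
[np.float64(0.0668), np.float64(0.0426), np.float64(0.065), np.float64(0.0425)]
[np.float64(0.0676), np.float64(0.0431), np.float64(0.0658), np.float64(0.043)]
```

View pics/s3.png

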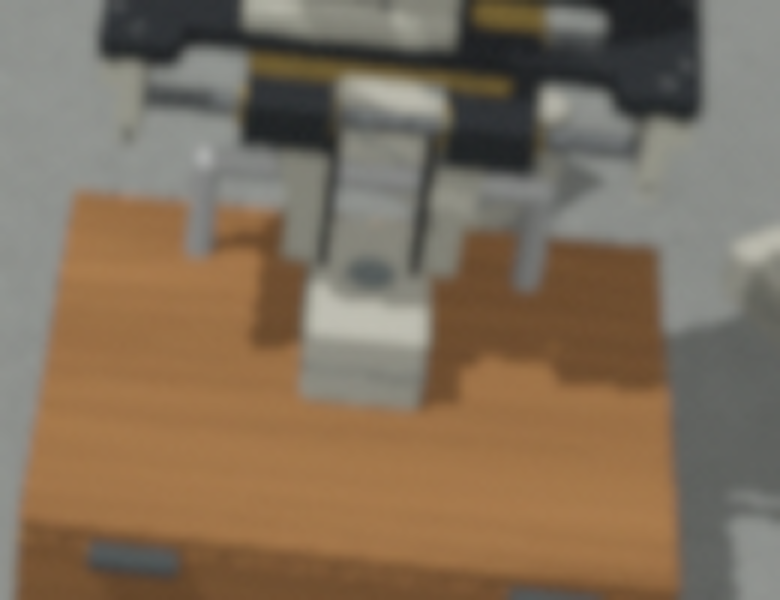

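The scene close-up shows the finger ends at crop row 262, level with the mould's top, not 28 mm below it. The wrist views put the tips at row 270, which agrees. So the fingers end about 30 mm short of the reported TCP, and they closed in the air above the mould. I'll reopen, go 2.6 cm lower and watch the force.

Emit:
jog_arm(moves=[[[0,0,0],0,7.5],[[0,0,0],0,7.5],[[0,0,0],0,7.5],[[0,0,0],0,7.5],[[0,0,0.8],0,7.5],[[0,0,0.8],0,7.5],[[0,0,0.8],0,7.5],[[0,0,0],0,7.5]])

```text
time_s: 6.75
tcp_pos: [0.5037, 0.1922, 0.0612]
eef_rot: [-179.9, -0.1, -172.4]
contact_force: [-0.6, -0.1, 0.5]
gripper_width: 0.0748
gripper_force: 0.0
```

Run:
```python
from h import *
d=shot('scene'); s=get_state(); print(s['tcp_pos'],s['contact_force'],s['gripper_width'])
a=cv2.resize(d['pixels'][190:290,350:480],None,fx=4,fy=4,interpolation=cv2.INTER_CUBIC)[:,:400]
w=shot('wrist')['pixels'][150:390,120:500]
cv2.imwrite('pics/m4.png',np.hstack([a,cv2.resize(w,(400,400))]))
```

```text
[0.50404992 0.19245941 0.06167618] [-0.61032613  0.19784629  0.23137576] 0.07475311404945542
```

View pics/m4.png

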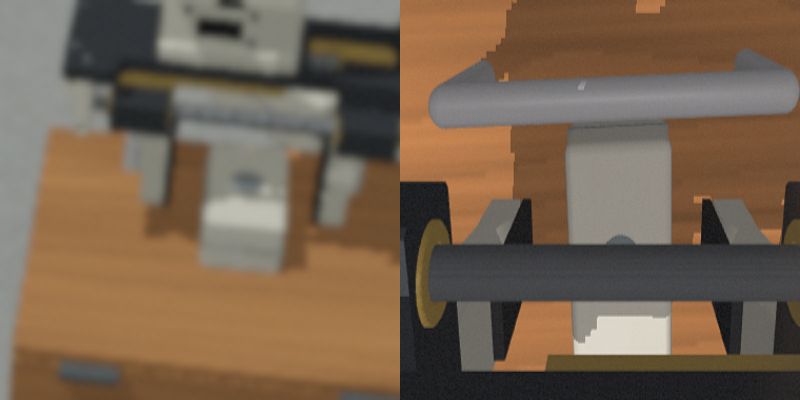

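Both views now show the fingers beside the mould, and the reported TCP height is below the lid, so the offset is real. Closing.

Emit:
jog_arm(moves=[[[0,0,0],0,3.5],[[0,0,0],0,3.5],[[0,0,0],0,3.5],[[0,0,0],0,3.5],[[0,0,0],0,3.5]], newtons=20)

```text
time_s: 7.48
tcp_pos: [0.5043, 0.1928, 0.0623]
eef_rot: [180.0, 0.0, -172.4]
contact_force: [-0.4, 0.2, 1.1]
gripper_width: 0.042
gripper_force: 19.8
```

Emit:
jog_arm(moves=[[[0,0,-1],0,3.5],[[0,0,-3],0,3.5],[[0,0,-4],0,3.5],[[0,0,-2],0,3.5],[[0.2,-5.5,0],0,3.5],[[0.2,-5.8,0],0,3.5],[[0.2,-5.8,0],0,3.5],[[0.2,-5.8,0],0,3.5],[[0.2,-5.8,0],0,3.5],[[0.1,-5.6,0],0,3.5],[[0,0,0],0,3.5],[[0,0,0],0,3.5]])

```text
time_s: 8.98
tcp_pos: [0.5387, -0.149, 0.1623]
eef_rot: [180.0, -0.0, -172.4]
contact_force: [1.0, 1.2, -2.4]
gripper_width: 0.042
gripper_force: 19.9
```

Run:
```python
from h import *
s=get_state(); print(s['tcp_pos'],s['eef_rot'],s['contact_force'],s['joints'],s['gripper_width'],totool(s,[.5386,-.1495,-.006]))
```

```text
[ 0.53865958 -0.14896364  0.16232188] [ 1.79986979e+02 -9.04105414e-03 -1.72432068e+02] [ 1.00912126  1.24473592 -2.40053164] [ 4.60281676e+00  1.08923320e+01 -1.65644971e+01 -1.41257340e-02
 -6.25528741e+01 -8.70283742e+01] 0.04197591738067373 [ 1.000e-02 -6.000e-02  1.683e+01]
```

Emit:
jog_arm(moves=[[[0,0,4],0,3.5],[[0,0,5],0,3.5],[[0,0,4],0,3.5],[[0,0,2],0,3.5],[[0,0,1.0],0,3.5],[[0,0,0.3],0,3.5],[[0,0,0],0,3.5],[[0,0,0.2],0,3.5],[[0,0,0],0,3.5]])

```text
time_s: 10.1
tcp_pos: [0.5392, -0.1488, -0.0024]
eef_rot: [-180.0, 0.0, -172.4]
contact_force: [0.2, 0.2, -1.7]
gripper_width: 0.0416
gripper_force: 19.9
```

Emit:
jog_arm(moves=[[[0,0,0.15],0,3.5],[[0,0,0.15],0,3.5],[[0,0,0],0,3.5]])

```text
time_s: 10.48
tcp_pos: [0.5388, -0.1488, -0.006]
eef_rot: [180.0, -0.0, -172.4]
contact_force: [1.1, 0.5, -1.3]
gripper_width: 0.0417
gripper_force: 19.9
```

Emit:
jog_arm(moves=[[[0,0,0.1],0,3.5],[[0,0,0],0,3.5]])

```text
time_s: 10.72
tcp_pos: [0.539, -0.1488, -0.0062]
eef_rot: [-180.0, 0.0, -172.3]
contact_force: [-2.3, 1.4, 5.3]
gripper_width: 0.0422
gripper_force: 19.9
```

Contact with the board: the force rose to 5 N. I'll release and rise.

Emit:
jog_arm(moves=[[[0,0,0],0,4.6],[[0,0,0],0,6.5],[[0,0,0],0,6.5],[[0,0,-1],0,6.5],[[0,0,-3],0,6.5],[[0,0,-5],0,6.5],[[0,0,-6],0,6.5],[[0,0,-5],0,5],[[0,0,0],0,5]])

```text
time_s: 11.85
tcp_pos: [0.5416, -0.149, 0.1987]
eef_rot: [-179.9, 0.5, -172.3]
contact_force: [0.3, -0.0, -0.7]
gripper_width: 0.052
gripper_force: 0.0
```

Run:
```python
from h import *
s=get_state(); print(s['tcp_pos'],s['eef_rot'])
for n in('wrist','top'):
  c=shot(n)
  for r in regions_of(c,'mould_centre'):print(n,r['confidence'],r['pixel'],rect(c,r['pixels'],.046))
M=np.array([.46115,.185,.12])
y=np.radians(9); ch=np.array([.5198,.1935]); b=ch-60*.001*np.array([np.cos(y),np.sin(y)]); print('bar by lid',b, 'hinge', ch+.09*np.array([np.cos(y),np.sin(y)]), 'slot', ch-.056*np.array([np.cos(y),np.sin(y)]))
```

```text
[ 0.54158808 -0.14902513  0.19873289] [-179.90447777    0.52047939 -172.33036547]
wrist 0.81 [328.7, 208.1] (array([ 0.5396, -0.1498,  0.046 ]), array([0.0414, 0.0687]), np.float64(8.7))
top 0.56 [228.1, 328.1] (array([0.2956, 0.1911, 0.046 ]), array([0.0603, 0.0884]), np.float64(-122.1))
top 0.55 [174.2, 303.6] (array([0.3442, 0.3371, 0.046 ]), array([0.0384, 0.0542]), np.float64(-137.4))
bar by lid [0.4605387  0.18411393] hinge [0.60869195 0.2075791 ] slot [0.46448945 0.18473967]
```

Emit:
jog_arm(moves=[[[0.54,5.69,0],0,5],[[0.54,5.69,0],0,5],[[0.54,5.69,0],0,5],[[0.54,5.69,0],0,5],[[0.54,5.69,0],0,5],[[0.54,5.69,0],0,5],[[0,0,0],-10.15,5],[[0,0,0],-10.15,5],[[0,0,0],-10.15,5],[[0,0,0],-10.15,5],[[0,0,0],-10.15,5],[[0,0,0],-10.15,5]])

```text
time_s: 13.55
tcp_pos: [0.4608, 0.1848, 0.1917]
eef_rot: [179.9, -0.2, -111.1]
contact_force: [-0.0, 0.6, -0.5]
gripper_width: 0.0505
gripper_force: 0.0
```

Emit:
jog_arm(moves=[[[0,0,0],-10.15,5],[[0,0,0],-10.15,5],[[0,0,0],-10.15,5],[[0,0,0],0,5],[[0,0,0],0,5]])

```text
time_s: 14.18
tcp_pos: [0.4612, 0.1851, 0.1925]
eef_rot: [179.9, -0.0, -81.2]
contact_force: [0.8, -0.6, 0.3]
gripper_width: 0.0497
gripper_force: 0.0
```

Run:
```python
from h import *
s=get_state(); print(s['tcp_pos'],s['eef_rot'],s['joints'])
c=shot('wrist'); cv2.imwrite('pics/w5.png',c['pixels'])
for t,z in(('lid_handle',.0805),('lid',.0805)):
  for r in regions_of(c,t):print(t,r['confidence'],r['pixel'],rect(c,r['pixels'],z))
t=shot('top')
print(totool(s,[.461,.185,.0885]))
```

```text
[0.46115765 0.18506543 0.19246949] [ 1.79929239e+02 -4.60770177e-02 -8.12372439e+01] [ 4.45673854e+01  3.58758266e+00 -2.10545293e+01 -4.42814398e-03
 -6.54422325e+01 -3.58028144e+01]
lid_handle 0.96 [260.4, 182.2] (array([0.5264, 0.1956, 0.0805]), array([0.1773, 0.2193]), np.float64(101.0))
lid 0.71 [259.4, 179.0] (array([0.5277, 0.1953, 0.0805]), array([0.2213, 0.1771]), np.float64(-88.8))
[-0.   0.  10.4]
```

View pics/w5.png

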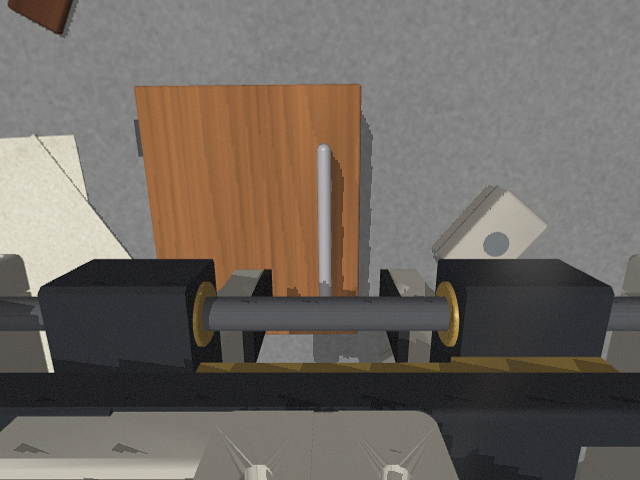

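The wrist view shows the bar at column 324, vertical in the image and centred between the pads (258–392). Next I lower and grip it.

Emit:
jog_arm(moves=[[[0,0,4],0,5],[[0,0,4],0,5],[[0,0,2.5],0,5],[[0,0,1.4],0,5],[[0,0,0],0,5],[[0,0,0],0,2],[[0,0,0],0,0.6],[[0,0,0],0,0.6],[[0,0,0],0,0.6],[[0,0,0],0,0.6]], newtons=12)

```text
time_s: 15.62
tcp_pos: [0.4621, 0.1855, 0.0744]
eef_rot: [-179.9, 0.0, -81.0]
contact_force: [3.5, 0.3, -1.0]
gripper_width: 0.0095
gripper_force: 12.0
```

Emit:
jog_arm(moves=[[[0,0,0],0,0.6]])

```text
time_s: 15.75
tcp_pos: [0.462, 0.1855, 0.0744]
eef_rot: [-179.9, 0.0, -81.0]
contact_force: [3.8, -0.6, -0.9]
gripper_width: 0.0092
gripper_force: 12.0
```

Run:
```python
from h import *
s=get_state(); print(s['tcp_pos'],s['eef_rot'],s['contact_force'],s['gripper_width'],s['gripper_force'])
# plan: tool z up = -z ; chest x -> tool y sign
y=np.radians(9); Rt=R.from_euler('xyz',s['eef_rot'],degrees=True)
print('chest x in tool',Rt.inv().apply([np.cos(y),np.sin(y),0]))
r=.15876;a0=np.arctan2(.052,.150)
th=np.linspace(0,1.72,38); X=-r*np.cos(a0+th); Z=r*np.sin(a0+th)
for i in range(1,38): print(i,round(th[i],2),(100*(X[i]-X[i-1])).round(2),(100*(Z[i]-Z[i-1])).round(2))
```

```text
[0.46204258 0.18551436 0.07442413] [-1.79941386e+02  9.60585342e-03 -8.09984590e+01] [ 3.79824544 -0.56708892 -0.90763907] 0.009225199254820465 11.994258463382721
chest x in tool [ 2.68961164e-05 -9.99999476e-01  1.02300996e-03]
1 0.05 0.26 0.69
2 0.09 0.29 0.68
3 0.14 0.32 0.66
4 0.19 0.35 0.65
5 0.23 0.38 0.63
6 0.28 0.41 0.61
7 0.33 0.44 0.59
8 0.37 0.47 0.57
9 0.42 0.49 0.55
10 0.46 0.52 0.53
11 0.51 0.54 0.5
12 0.56 0.56 0.48
13 0.6 0.58 0.45
14 0.65 0.61 0.42
15 0.7 0.62 0.39
16 0.74 0.64 0.36
17 0.79 0.66 0.33
18 0.84 0.67 0.3
19 0.88 0.69 0.27
20 0.93 0.7 0.24
21 0.98 0.71 0.21
22 1.02 0.72 0.17
23 1.07 0.72 0.14
24 1.12 0.73 0.11
25 1.16 0.73 0.07
26 1.21 0.74 0.04
27 1.26 0.74 0.0
28 1.3 0.74 -0.03
29 1.35 0.74 -0.06
30 1.39 0.73 -0.1
31 1.44 0.73 -0.13
32 1.49 0.72 -0.17
33 1.53 0.71 -0.2
34 1.58 0.7 -0.23
35 1.63 0.69 -0.26
36 1.67 0.68 -0.3
37 1.72 0.66 -0.33
```

Emit:
jog_arm(moves=[[[0,-0.26,-0.69],0,0.6],[[0,-0.29,-0.68],0,0.6],[[0,-0.32,-0.66],0,0.6],[[0,-0.35,-0.65],0,0.6],[[0,-0.38,-0.63],0,0.6],[[0,-0.41,-0.61],0,0.6],[[0,-0.44,-0.59],0,0.6],[[0,-0.47,-0.57],0,0.6],[[0,-0.49,-0.55],0,0.6],[[0,-0.52,-0.53],0,0.6],[[0,-0.54,-0.5],0,0.6],[[0,-0.56,-0.48],0,0.6]], newtons=20)

```text
time_s: 17.25
tcp_pos: [0.5094, 0.1931, 0.1464]
eef_rot: [179.8, 0.0, -81.0]
contact_force: [-10.9, 3.6, 7.9]
gripper_width: 0.0093
gripper_force: 20.0
```

Run:
```python
from h import *
s=get_state(); print(s['tcp_pos'],s['eef_rot'],s['contact_force'],s['moment'],s['gripper_width'],s['gripper_force'])
c=shot('scene'); cv2.imwrite('pics/s6.png',c['pixels'][120:360,280:600])
```

```text
[0.50943603 0.19305355 0.14637677] [ 1.79832218e+02  9.26769575e-03 -8.10093361e+01] [-10.90443523   3.61791621   7.9381247 ] [ 1.47782144  4.52854906 -0.02736683] 0.009297721611548527 19.983580112457275
```

View pics/s6.png

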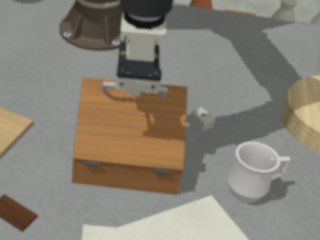

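The lid is rising with the bar in the grip. The 13 N pointing away from the hinge means my arc is slightly tight, so I'll correct it by about 2 mm.

Emit:
jog_arm(moves=[[[0,-0.5,-0.53],0,0.6],[[0,-0.53,-0.5],0,0.6],[[0,-0.6,-0.42],0,0.6],[[0,-0.64,-0.36],0,0.6],[[0,-0.66,-0.33],0,0.6],[[0,-0.67,-0.3],0,0.6],[[0,-0.69,-0.27],0,0.6],[[0,-0.7,-0.24],0,0.6],[[0,-0.71,-0.21],0,0.6],[[0,-0.72,-0.17],0,0.6]])

```text
time_s: 18.55
tcp_pos: [0.5754, 0.2034, 0.1796]
eef_rot: [-180.0, 0.0, -81.0]
contact_force: [-3.4, 2.6, 4.1]
gripper_width: 0.0093
gripper_force: 20.0
```

Emit:
jog_arm(moves=[[[0,-0.72,-0.14],0,0.6],[[0,-0.73,-0.11],0,0.6],[[0,-0.73,-0.07],0,0.6],[[0,-0.74,-0.04],0,0.6],[[0,-0.74,0],0,0.6],[[0,-0.74,0.03],0,0.6],[[0,-0.74,0.06],0,0.6],[[0,-0.73,0.1],0,0.6],[[0,-0.73,0.13],0,0.6],[[0,-0.72,0.17],0,0.6]])

```text
time_s: 19.8
tcp_pos: [0.6472, 0.2149, 0.177]
eef_rot: [180.0, 0.0, -81.0]
contact_force: [-1.6, 5.1, 0.7]
gripper_width: 0.0092
gripper_force: 20.0
```

Emit:
jog_arm(moves=[[[0,-0.71,0.2],0,0.6],[[0,-0.7,0.23],0,0.6],[[0,-0.69,0.26],0,0.6],[[0,-0.68,0.3],0,0.6],[[0,0,0],0,0.6]])

```text
time_s: 20.42
tcp_pos: [0.6749, 0.219, 0.167]
eef_rot: [180.0, -0.0, -81.0]
contact_force: [-1.0, 4.9, 1.0]
gripper_width: 0.0089
gripper_force: 20.0
```

Run:
```python
from h import *
s=get_state(); print(s['tcp_pos'],s['contact_force'])
d=np.hypot(s['tcp_pos'][0]-.462,s['tcp_pos'][1]-.1855); x=-.150+d; z=.052+s['tcp_pos'][2]-.0744
print(x,z,'lid',np.pi-np.arctan2(z,x)-np.arctan2(.052,.15))
```

```text
[0.67491831 0.21904973 0.16697134] [-0.98531917  4.88055872  0.96504167]
0.06554533181010791 0.14457133604024183 lid 1.662752916216112
```

Emit:
jog_arm(moves=[[[0,-0.66,0.33],0,0.6],[[0,-0.3,0.16],0,0.6],[[0,0,0],0,0.6]])

```text
time_s: 20.8
tcp_pos: [0.684, 0.2204, 0.1625]
eef_rot: [180.0, -0.0, -81.0]
contact_force: [-1.4, 3.9, -0.2]
gripper_width: 0.0093
gripper_force: 20.0
```

Emit:
jog_arm(moves=[[[0,0,0],0,2.2],[[0,0,0],0,2.2],[[0,0,0],0,2.2],[[0,0,0],0,2.2]])

```text
time_s: 21.3
tcp_pos: [0.6838, 0.2202, 0.1628]
eef_rot: [180.0, -0.0, -81.0]
contact_force: [0.1, -0.1, 0.3]
gripper_width: 0.0226
gripper_force: 0.0
```

Emit:
jog_arm(moves=[[[0,0,-1],0,2.2],[[0,0,-2],0,2.2],[[0,0,-3],0,2.2],[[0,0,-3],0,2.2],[[0,0,-3],0,2.2],[[0,0,0],0,2.2]])

```text
time_s: 22.05
tcp_pos: [0.6851, 0.2208, 0.2871]
eef_rot: [-179.7, 0.1, -81.0]
contact_force: [0.1, 0.1, -1.1]
gripper_width: 0.0222
gripper_force: 0.0
```

Run:
```python
from h import *
s=get_state(); print(s['tcp_pos'],s['contact_force'],s['joints'])
t=shot('top')
a=t['pixels'][130:310,150:460]; cv2.imwrite('pics/t7.png',cv2.resize(a,None,fx=2.4,fy=2.4,interpolation=cv2.INTER_CUBIC))
for r in regions_of(t,'mould_centre'):print(r['confidence'],r['pixel'],rect(t,r['pixels'],.046))
print(totool(s,[.539,-.149,.2]))
```

```text
[0.68514253 0.22080461 0.28705657] [ 0.08837934  0.05858812 -1.0649552 ] [ 3.33536293e+01  2.25553507e+01  1.58531637e+01  6.39919362e-02
 -8.29543712e+01 -2.43665739e+01]
0.9 [173.3, 305.6] (array([0.3442, 0.3376, 0.046 ]), array([0.0387, 0.0542]), np.float64(-137.4))
0.88 [230.3, 324.3] (array([0.2947, 0.1881, 0.046 ]), array([0.0642, 0.0954]), np.float64(-118.8))
0.74 [369.0, 230.7] (array([ 0.5394, -0.1463,  0.046 ]), array([0.0442, 0.0669]), np.float64(-169.7))
[34.25 20.27  8.54]
```

View pics/t7.png

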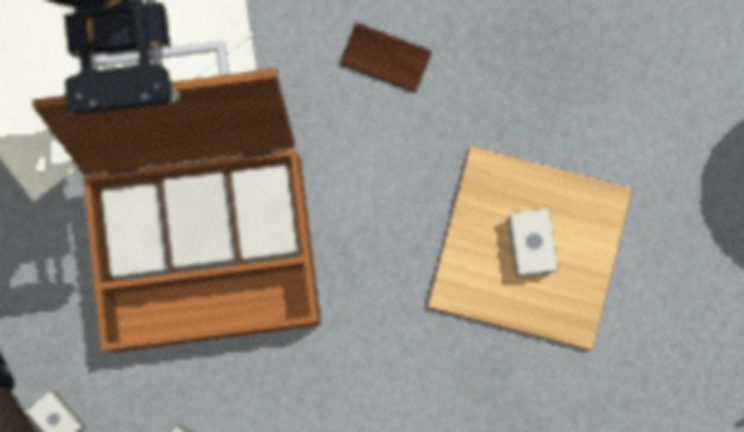

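The top view shows the lid leaning back on its stop, the slot empty, and the mould on the board at crop (534,242). I'll go to the mould and also measure the slot.

Emit:
jog_arm(moves=[[[4.9,2.9,0],0,5],[[4.9,2.9,0],0,8.5],[[4.9,2.9,0],0,8.5],[[4.9,2.9,0],0,8.5],[[4.9,2.9,0],0,8.5],[[4.9,2.9,0],1.4,8.5],[[4.85,2.87,2],0,8.5],[[0,0,4],0,8.5],[[0,0,3],0,8.5],[[0,0,0],0,8.5],[[0,0,0],0,8.5]])

```text
time_s: 23.52
tcp_pos: [0.5364, -0.149, 0.1937]
eef_rot: [-180.0, -0.0, -82.4]
contact_force: [-0.1, -0.3, 0.2]
gripper_width: 0.085
gripper_force: 0.0
```

Run:
```python
from h import *
s=get_state(); print(s['tcp_pos'],s['eef_rot'],s['contact_force'],s['gripper_width'])
c=shot('wrist')
for r in regions_of(c,'mould_centre'):
  p=rect(c,r['pixels'],.046); print('w',r['confidence'],r['pixel'],p,totool(s,p[0]))
t=shot('top'); cv2.imwrite('pics/t8.png',cv2.resize(t['pixels'][180:290,180:300],None,fx=6,fy=5.4,interpolation=cv2.INTER_CUBIC))
y=np.radians(9);ch=np.array([.5198,.1935,0]);A=np.array([[np.cos(y),-np.sin(y)],[np.sin(y),np.cos(y)]])
for x,yy in((-.09,-.11),(-.09,.11),(-.084,-.104),(-.084,.104),(-.028,-.104),(-.028,.104)):
  P=np.r_[ch[:2]+A@[x,yy],.07]; q=proj(t,P)[0]; print(x,yy,q.round(1),((q-[180,180])*[6,5.4]).round(0))
```

```text
[ 0.53637526 -0.14901837  0.19368265] [-1.79969949e+02 -3.52603887e-02 -8.23825805e+01] [-0.06787105 -0.31543668  0.20609473] 0.08501119958107602
w 0.92 [473.1, 465.6] (array([0.3298, 0.1243, 0.046 ]), array([0.0462, 0.0196]), np.float64(-83.5)) [-29.84  16.86  14.74]
w 0.66 [322.4, 209.3] (array([ 0.5417, -0.1513,  0.046 ]), array([0.0642, 0.0451]), np.float64(-170.7)) [ 0.29 -0.49 14.77]
-0.09 -0.11 [282.6 264.4] [615. 456.]
-0.09 0.11 [192.4 276. ] [ 75. 518.]
-0.084 -0.104 [279.8 262.3] [599. 444.]
-0.084 0.104 [194.7 273.2] [ 88. 503.]
-0.028 -0.104 [277.1 239.6] [583. 322.]
-0.028 0.104 [192.3 250.3] [ 74. 380.]
```

View pics/t8.png

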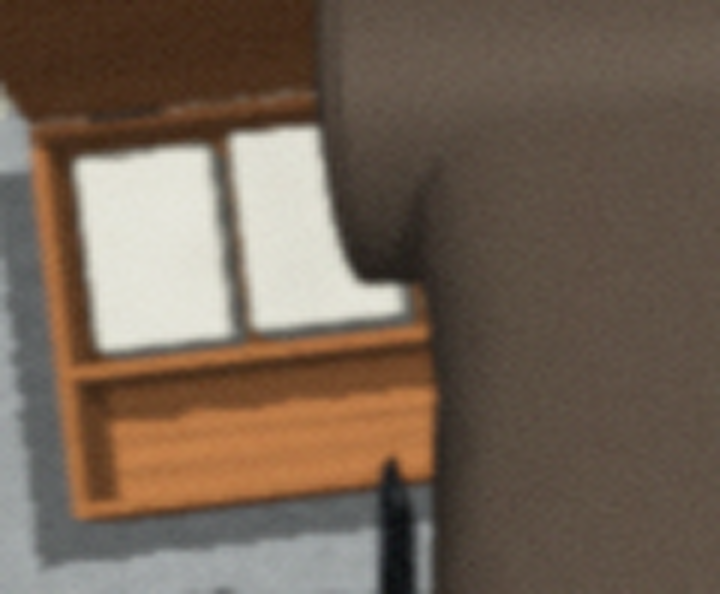

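The model's predicted corners match the picture: front-left (75,518) predicted against (78,517) seen, and divider (74,380) as seen. The slot position can be trusted. Next I regrip the mould along its length.

Emit:
jog_arm(moves=[[[0.1,-0.35,4],0,8.6],[[0,0,5],0,8.6],[[0,0,4],0,8.6],[[0,0,3],0,8.6],[[0,0,2],0,8.6],[[0,0,1.5],0,8.6],[[0,0,0.4],0,8.6],[[0,0,0],0,6.2],[[0,0,0],0,6.2],[[0,0,0],0,6.2]], newtons=20)

```text
time_s: 24.92
tcp_pos: [0.5402, -0.1495, -0.0054]
eef_rot: [-179.9, -0.0, -82.4]
contact_force: [-0.8, 0.7, 2.7]
gripper_width: 0.0659
gripper_force: 19.9
```

Emit:
jog_arm(moves=[[[0,0,0],0,6.0],[[0,0,0],0,6.0]])

```text
time_s: 25.18
tcp_pos: [0.5401, -0.1495, -0.0054]
eef_rot: [-179.9, -0.0, -82.4]
contact_force: [-0.7, 1.3, 6.5]
gripper_width: 0.0656
gripper_force: 19.9
```

Emit:
jog_arm(moves=[[[0,0,-1],0,6.0],[[0,0,-4],0,6.0],[[0,0,-6],0,6.0],[[0,0,-5],0,6.0],[[-5.0,0.45,-2],0,6.0],[[-5.8,0.52,0],0,6.0],[[-5.8,0.52,0],0,6.0],[[-5.8,0.52,0],0,6.0],[[-5.8,0.52,0],0,6.0],[[-5.9,0.54,0],0,6.0],[[0,0,0],10,6.0],[[0,0,0],10,6.0]])

```text
time_s: 26.68
tcp_pos: [0.4631, 0.1852, 0.1739]
eef_rot: [180.0, -0.0, -102.6]
contact_force: [-0.4, -0.8, -1.0]
gripper_width: 0.0656
gripper_force: 19.9
```

Emit:
jog_arm(moves=[[[0,0,0],10,6.0],[[0,0,0],10,6.0],[[0,0,0],10,6.0],[[0,0,0],10,6.0],[[0,0,0],10,6.0],[[0,0,0],10,6.0],[[0,0,0],8.6,6.0],[[0,0,0],0,6.0],[[0,0,0],0,6.0]])

```text
time_s: 27.8
tcp_pos: [0.4638, 0.1843, 0.1739]
eef_rot: [-180.0, -0.0, -170.8]
contact_force: [0.3, 0.1, -1.3]
gripper_width: 0.0658
gripper_force: 19.9
```

Run:
```python
from h import *
s=get_state(); print(s['tcp_pos'],s['eef_rot'],s['contact_force'],s['gripper_width'],totool(s,[.4645,.1847,.1]))
c=shot('wrist'); cv2.imwrite('pics/w9.png',c['pixels'])
y=np.radians(9);ch=np.array([.5198,.1935]);A=np.array([[np.cos(y),-np.sin(y)],[np.sin(y),np.cos(y)]])
for x,yy in((-.09,-.11),(-.09,.11),(-.084,0),(-.028,-.104),(-.028,.104)):
  print(x,yy,proj(c,np.r_[ch+A@[x,yy],.07])[0].round(0))
```

```text
[0.46377195 0.18430287 0.17387295] [-1.79999913e+02 -8.94207547e-03 -1.70829438e+02] [ 0.27223288  0.07604559 -1.33476678] 0.06577063251846828 [-0.08  0.03  7.39]
-0.09 -0.11 [192. 181.]
-0.09 0.11 [462. 183.]
-0.084 0 [327. 189.]
-0.028 -0.104 [205. 254.]
-0.028 0.104 [448. 255.]
```

View pics/w9.png

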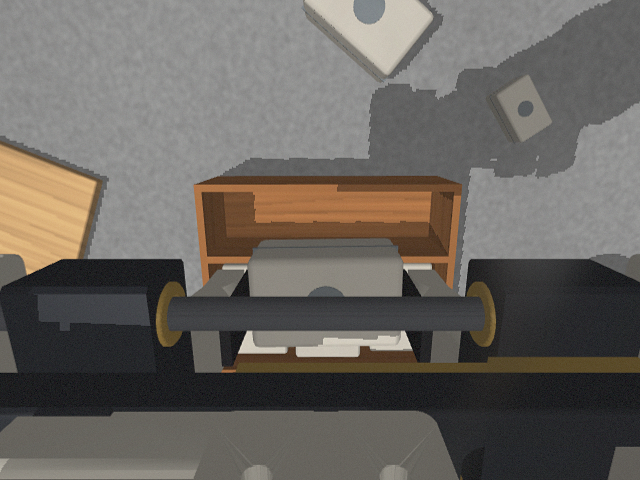

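Run:
```python
from h import *
s=get_state(); c=shot('wrist'); z=s['tcp_pos'][2]+.0174+.034
for p in((250,248),(398,243),(402,340),(252,348)): print(totool(s,onz(c,[p],z)[0]))
print('slot floor tcp z',.006-.0174)
```

```text
[ 2.45 -3.15 -5.14]
[ 2.67  2.88 -5.14]
[-1.74  3.28 -5.14]
[-2.15 -3.3  -5.14]
slot floor tcp z -0.011399999999999999
```

The wrist view shows the mould level above the slot. The slot's front corners are at (195,185) and (461,184) and the divider is at row 256, all as predicted. Lowering.

Emit:
jog_arm(moves=[[[-0.15,0,4],0,6.0],[[0,0,4],0,6.0],[[0,0,2.5],0,6.0],[[0,0,1],0,6.0],[[0,0,1],0,6.0],[[0,0,1],0,6.0],[[0,0,0],0,6.0]])

```text
time_s: 28.78
tcp_pos: [0.4653, 0.1846, 0.0385]
eef_rot: [-180.0, -0.0, -171.0]
contact_force: [0.5, -0.6, -1.2]
gripper_width: 0.0662
gripper_force: 19.9
```

Inside the slot by 14 mm with no contact. Next I continue down.

Emit:
jog_arm(moves=[[[0,0,1],0,6.0],[[0,0,1],0,6.0],[[0,0,1],0,6.0],[[0,0,1],0,6.0],[[0,0,0.5],0,6.0],[[0,0,0.2],0,6.0],[[0,0,0],0,6.0]])

```text
time_s: 29.65
tcp_pos: [0.4655, 0.1848, -0.0082]
eef_rot: [180.0, 0.0, -171.0]
contact_force: [-0.2, -0.6, -0.6]
gripper_width: 0.0663
gripper_force: 19.9
```

Emit:
jog_arm(moves=[[[0,0,0.15],0,6.0],[[0,0,0.1],0,6.0],[[0,0,0],0,6.0]])

```text
time_s: 30.02
tcp_pos: [0.4654, 0.1847, -0.0107]
eef_rot: [180.0, 0.0, -171.0]
contact_force: [-0.5, 0.1, -1.7]
gripper_width: 0.0655
gripper_force: 19.9
```

Emit:
jog_arm(moves=[[[0,0,0.1],0,6.0],[[0,0,0],0,6.0]])

```text
time_s: 30.28
tcp_pos: [0.4655, 0.1848, -0.0114]
eef_rot: [180.0, 0.0, -171.0]
contact_force: [-3.0, 0.4, 3.8]
gripper_width: 0.0658
gripper_force: 19.9
```

Floor contact at exactly the predicted height. Release and rise.

Emit:
jog_arm(moves=[[[0,0,0],0,6.9],[[0,0,0],0,8.5],[[0,0,0],0,8.5],[[0,0,-1],0,8.5],[[0,0,-3],0,8.5],[[0,0,-5],0,8.5],[[0,0,-6],0,8.5],[[0,0,-5],0,8.5],[[5,0,0],0,8.5],[[0,-6,0],0,8.5],[[0,-6,0],0,8.5],[[0,-6,0],0,8.5]])

```text
time_s: 31.78
tcp_pos: [0.4442, -0.0021, 0.1895]
eef_rot: [180.0, 0.1, -170.9]
contact_force: [2.0, 0.0, 0.3]
gripper_width: 0.0847
gripper_force: 0.0
```

Emit:
jog_arm(moves=[[[0,-6,0],0,8.5],[[0,-6,0],0,8.5],[[0,-6,0],0,8.5],[[0,0,0],0,8.5],[[0,0,0],0,8.5]])

```text
time_s: 32.4
tcp_pos: [0.4719, -0.179, 0.1885]
eef_rot: [180.0, -0.0, -171.1]
contact_force: [-0.6, 0.9, 0.3]
gripper_width: 0.085
gripper_force: 0.0
```

Run:
```python
from h import *
s=get_state(); print(s['tcp_pos'],s['contact_force'])
t=shot('top'); y=np.radians(9)
for r in regions_of(t,'mould_centre'):
  p=rect(t,r['pixels'],.04); d=p[0][:2]-[.5198,.1935]; print(r['confidence'],r['pixel'],p,'chest xy',d@[np.cos(y),np.sin(y)],d@[-np.sin(y),np.cos(y)])
for n in('jug','toolpot','wheel','rib','lid'):
  q=regions_of(t,n); print(n,q[0]['pixel'] if q else None)
a=t['pixels'][170:290,170:300]; print(a.shape)
cv2.imwrite('pics/t10.png',cv2.resize(a,None,fx=4,fy=4,interpolation=cv2.INTER_CUBIC))
```

```text
[ 0.47190472 -0.17895121  0.18848526] [-0.61875313  0.89763094  0.32991843]
0.8 [173.7, 302.8] (array([0.3443, 0.3374, 0.04  ]), array([0.0358, 0.0546]), np.float64(-132.4)) chest xy -0.15082838425515752 0.16958260082620083
0.56 [240.3, 255.9] (array([0.465 , 0.1817, 0.04  ]), array([0.0634, 0.0407]), np.float64(-80.1)) chest xy -0.05597124775208829 -0.0030821137348179765
0.16 [215.7, 199.6] (array([0.5849, 0.2198, 0.04  ]), array([0.2585, 0.3303]), np.float64(-162.1)) chest xy 0.06841273740330148 0.015792319683533094
jug [128.7, 225.1]
toolpot [496.0, 291.5]
wheel [217.9, 181.6]
rib [308.2, 153.0]
lid [220.2, 178.6]
(120, 130, 3)
```

```bash
python3 -c "
from plant import close_job
print(close_job())"
```

```text
the job is handed in; nothing more can be done
None
```

The mould is in the chest's front slot, right side up and lengthwise, with the lid open on its stop. The last measurement put it within about 3 mm of the slot's centre. The jug, tool pot and rib showed no shift and the wheel was never approached, though the last check did not locate it. I handed the job in at about 33 s, but I viewed 12 pictures instead of the allowed 10.

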